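# Hold the UV lamp over the shoe-print lift

### The job

Lift the hand UV lamp by its grip bar up and off the two-prong hanger, carry it across above the tops of the tubes in the rack, and hold it, window down and level, about 25 mm above the plate with the shoe print, centred on it and lined up with its length (either way round). Nothing may touch either print plate, and nothing else on the bench may be knocked out of place. Finish still holding the lamp there, motionless in the gripper: do not put it down or let go.

Things in the scene. Friction and masses are not known exactly. Their poses are not given: they have to be found in the camera images.
- lamp_grip (a point): Centre of the grey grip bar of the hand UV lamp, 100 mm above the lamp's underside, over its middle. The bar is flat-sided: 18 mm wide (x), 20 mm high, 116 mm clear between its two end posts (y); the gap between the bar and the lamp's box below is 45 mm high. At the start the bar lies across the two prongs of the hanger, lamp level, window down. Axes: z up, y along lamp and bar.
- lamp_window (a point): Centre of the lamp's underside (its window), 100 mm straight below lamp_grip; same axes.
- lamp: The hand UV lamp as a whole, loose, about 0.4 kg: a dark blue and black box 190 mm long (its y), 62 mm wide (its x), 45 mm high, with the window on its underside, a violet stripe along each long side and the grip bar above on two posts. Origin and axes as lamp_window.
- stand: Fixed retort stand with the twin-prong hanger. Origin: on the table below where the middle of the bar hangs (the bar may lie up to 12 mm from it). Its x points from there to the steel rod (12 mm thick, 338 mm high) at x = +95 mm; the prongs point to -x. Grey base plate 10 mm high from x = -60 to +130 mm, 130 mm wide.
- prongs (a point): On the stand, midway between the two prongs where the bar hangs, level with their tops (175 mm above the table); axes as the stand. Prongs: level steel rods 8 mm thick at y = -42 and +42 mm, from a crossbar at x = +80 mm to upturned tips at x = -34 mm.
- prong_tips (a point): Midway between the tops of the two upturned prong tips, 16 mm above the prong tops; axes as the stand. To come off, the bar must rise more than 16 mm but less than 37 mm (else the lamp's box meets the prongs from below), then move along the stand's -x until the box is clear of the tips, about 80 mm.
- shoe_plate: THE TARGET. Fixed print lift: black gel on a white rigid plate, 180 mm along its y, 90 mm along its x, 6.5 mm high, bearing a pale shoe-sole print (rounded toe and heel). Origin: centre of its underside, on the table; z up.
- tyre_plate: Fixed print lift of the same size and make, bearing a pale chevron tyre-tread print: not the target. Same axes.
- rack: Bystander: blue tube rack standing between the hanger and the plates, 220 mm along its x, 66 mm along its y; its rack body is 75 mm high and the capped glass tubes fixed in it reach 130 mm above the table. Loose. Origin: centre of its underside.
- jar: Bystander: dark glass jar, 66 mm across, 76 mm high. Origin: centre of its underside.
- jar_lid: Bystander: red screw lid, 60 mm across, 13 mm high. Origin: centre of its underside.
- beaker: Bystander: clear beaker with pens and a spatula, 74 mm across, 90 mm high, the pens up to 160 mm. Origin: centre of its underside.
- bone: Bystander: flat orange bone-shaped exhibit, 114 x 56 x 10 mm, lying flat. Origin: centre of its underside.
- wash_bottle: Bystander: white wash bottle with a red cap, 64 mm across, spout up to 187 mm. Origin: centre of its underside.
- slide_box: Bystander: green microscope-slide box, 182 x 87 x 33 mm. Origin: centre of its underside.
- scale: Bystander: white L-shaped photographic scale, 105 x 105 mm, 4 mm thick, lying flat. Origin: under the middle of the L's leg that runs along its x.

How it is judged (in metres and radians):
On the way:
1. the lamp is off the hanger and carried by the gripper, clear of the prongs ((x of lamp_window in the frame of stand below -0.069 m or horizontal distance between lamp_window and stand above 0.15 m) and contact force between lamp and stand below 0.1 N and contact force between lamp and the fingers above 2 N and height (world z) of lamp_window above 0.05 m), for 0.2 s.
At the end, for the whole second after the job is handed in: Lamp at rest, held by the gripper only, window down, level within 0.1 rad, underside 10 to 40 mm above the shoe-print plate's top (plate 6.5 mm thick), centred within 15 mm along and across, its length within 0.12 rad of the plate's (either way round), touching neither plate, hanger nor rack (x of lamp_window in the frame of shoe_plate between -0.015 and 0.015 m and y of lamp_window in the frame of shoe_plate between -0.015 and 0.015 m and z of lamp_window in the frame of shoe_plate between 0.0165 and 0.0465 m and angle between lamp's own z axis and vertical below 0.1 rad and angle between the y axis of lamp and the y axis of shoe_plate, either way round below 0.12 rad and contact force between lamp and the fingers above 2 N and contact force between lamp and stand below 0.1 N and contact force between lamp and shoe_plate below 0.1 N and contact force between lamp and rack below 0.1 N and linear speed of lamp below 0.02 m/s and angular speed of lamp below 0.15 rad/s); the arm keeps its last pose, push and grip.
It fails at once if the lamp or the robot touches a print plate (contact force between any of shoe_plate, tyre_plate and anything else above 0.5 N).
It fails at once if the lamp is carried across the rack's line with its underside lower than the tube tops (y of lamp_window in the frame of rack between -0.05 and 0.05 m and height (world z) of lamp_window below 0.13 m).
It fails at once if a bystander is shifted by more than 15 mm (distance of any of rack, jar, jar_lid, beaker, bone, wash_bottle, slide_box, scale from where it was at the start of the episode above 0.015 m).
It also fails if it takes over 58 s, if anything falls off the work surface, if the arm or the gripper's body presses on something with over 40 N, if the wrist force passes 120 N, or if a joint passes its speed limit or range.

### The arm

A 6-joint arm with a two-finger parallel gripper is mounted at the origin on the work surface. World frame = base frame: x ahead of the robot, y to its left, z up, the work surface at z = 0. Lengths are in mm, angles in rad, forces in N, time in s.
With the tool pointing down it reaches from about 275 to 750 mm from the base axis. Payload 10.2 kg.
Tool frame: the origin (TCP) lies at the very end of the fingers, on their centre line; the grasp point (between the pads) lies 19 mm behind it; z points along the fingers, y is the line along which they close (so a half turn about z gives the same grasp; the last joint's range is limited). The gripper opens to 85 mm and grips with 20 to 120 N. Pads are 22 mm wide; open, the fingers measure 114 mm over their backs; the gripper's body (76 mm by 85 mm) begins 54 mm behind the grasp point. The pads swing forward as they close: fully open they stand 13 mm farther back than shut.
Start: joints at [-1.333, 0.313, 1.498, -0, 1.331, -0.223], TCP at [233.438, -470.253, 210.494] pointing down, gripper open.
Joint ranges: [-2.94, 2.94], [-0.97, 2.17], [0.19, 2.56], [-1.23, 4.37], [0.02, 3.11], [-2.88, 2.88]. Speed limits (rad/s): [2.39, 2.39, 3.01, 3.14, 3.14, 3.14].

### API

Orientations are given as a 3x3 rotation matrix whose columns are the frame's x, y, z axes.
In Python, from station import get_state, grab_frame, camera_model, job gives the robot as it stands.
- The arm moves only by the tool move_arm, never from a script. Its argument "rows" is a list of rows, each a list of 5 numbers: the shift along the tool's x, y, z scaled (see below), then the turn about the tool's z scaled (see below), then the closure, from -1 (fully open) to 1 (shut), so that 0 is half open. In form: [[dx, dy, dz, turn, fingers], ...]. A call has 1 to 5 rows; each row shifts and turns the commanded pose from where the row before left it, along the tool's axes as they then stand; what a row does not reach is not made up. The controller multiplies each number of a shift by 40 cm and each number of a turn by pi/2 rad. A row lasts 1/12 s, in which the tool goes at most 41.7 mm and 7.16 degrees, less where a joint would pass 70% of its speed; a pose out of reach is approached as far as the arm can. A call with a number of a shift or a turn outside -1 to 1 is refused whole. A call with a gripper value outside its range is refused whole. The fingers move at their own pace and stop on an object; the grip force is fixed at half the most. Time passes only in rows, so rows that do not move let the fingers close. It gives the time, the measured TCP pose, the force, the opening and the grip force at its end, in the units of the state.
- get_state(): the state, without advancing time (a new reading comes with each control period).
- grab_frame(name): name is "scene" or "top" or "wrist"; returns the picture (400x640x3 uint8, blue, green, red); there is no depth.
- camera_model(name): a dict with "K" (3x3 intrinsics, pixels), "k1" (the pictures are not rectified: a ray, as slopes to the right and down, at radius r is drawn at 1 + k1 r^2 times it, then the intrinsics apply), "cam_to_world" (4x4, takes a point from camera to world coordinates); the wrist camera has in their place "T_tool_cam" (4x4, takes a point from camera to tool coordinates, whose origin is the TCP and whose axes are the flange's). Camera axes: x right, y down, z forward; pixel columns grow to the right and rows downward; lengths in mm; the calibration is good to about 2 mm. A picture is of the moment at which its call begins: read the wrist's pose just before it. camera_model takes no time and is no camera call.
- job.hand_in(): hands the job in; it is judged then, once.
The state is a dict: "time_s": time; "q": joint angles; "joint_vel": joint speeds; "joint_efforts": joint torques, N m; "tcp_pos": TCP position; "eef_rot": TCP orientation; "wrist_force": force on the tool from outside, world axes, zero at the start; "ft_torque": the same for the moment, N m; "opening": finger opening in mm; "grip_force": force on a finger pad.
Only numpy, scipy, OpenCV 4.12 (cv2) and the standard library are available. Lean on these libraries where they do the work, as an engineer would, in place of code of your own. Each camera call takes 0.05 s, during which the arm holds its last target. There are 200 camera calls.

## Working session

There is one attempt and no reset: what is moved stays moved. The work goes in short steps, Python scripts to look and compute and a tool call to move; the robot and the scene stay as the last step left them, time stands still between calls to the robot, and variables do not carry over. Pictures are saved under pics/ and viewed, at most 10 in all, crops included, and the job is handed in when it is done.

Besides the shell and the picture viewer there is one more tool, called after "Call:" as name(argument=value, ...), one argument or row to a line, values as JSON. move_arm: Moves the arm, as the interface text tells. Shifts and turns lie within -1 to 1; 1 stands for 40 cm of shift or pi/2 rad of turn. Its arguments: {"type":"object","properties":{"rows":{"type":"array","items":{"type":"array","items":{"type":"number","minimum":-1,"maximum":1}}}},"required":["rows"]}

```bash
mkdir -p pics; cat > h.py <<'E'
import numpy as np,cv2
from station import get_state,grab_frame,camera_model,job
def cam(n,st=None):
    m=camera_model(n)
    if 'cam_to_world' in m: T=np.array(m['cam_to_world'])
    else:
        T0=np.eye(4);T0[:3,:3]=st['eef_rot'];T0[:3,3]=st['tcp_pos'];T=T0@np.array(m['T_tool_cam'])
    return np.array(m['K']),m['k1'],T
def ray(c,uv):
    K,k,T=c
    d=np.array([(uv[0]-K[0,2])/K[0,0],(uv[1]-K[1,2])/K[1,1]]);s=d.copy()
    for _ in range(20): s=d/(1+k*(s@s))
    return T[:3,3],T[:3,:3]@np.array([s[0],s[1],1])
def onz(c,uv,z):
    o,d=ray(c,uv);return o+d*(z-o[2])/d[2]
def proj(c,p):
    K,k,T=c
    q=T[:3,:3].T@(np.array(p)-T[:3,3]);s=q[:2]/q[2];s=s*(1+k*(s@s))
    return K[0,0]*s[0]+K[0,2],K[1,1]*s[1]+K[1,2]
E
python3 - <<'E'
from h import *
st=get_state();print(st)
for n in['top','scene','wrist']:
    im=grab_frame(n);cv2.imwrite(f'pics/{n}0.png',im);np.save(f'pics/{n}0.npy',im);c=cam(n,st);print(n,c[2].round(2).tolist(),c[0].tolist(),c[1])
E
```

```text
{'time_s': 0.0, 'q': array([-1.33339720e+00,  3.13418914e-01,  1.49845183e+00, -2.13061923e-06,
        1.33097825e+00, -2.23393103e-01]), 'joint_vel': array([-9.24031808e-04,  3.50774757e-04, -7.97983220e-04,  5.70685912e-05,
        1.26402159e-03,  1.38015681e-03]), 'joint_efforts': array([-1.18732933e-03, -4.12271404e+01, -2.59743083e+01, -3.03975366e-04,
        4.17719653e-03, -2.00591893e-05]), 'tcp_pos': array([ 233.36878639, -469.96411655,  209.9454434 ]), 'eef_rot': array([[ 8.95700323e-01,  4.44658120e-01, -2.97470500e-04],
       [ 4.44658133e-01, -8.95699534e-01,  1.22061048e-03],
       [ 2.76310173e-04, -1.22557388e-03, -9.99999211e-01]]), 'wrist_force': array([-0.30466686, -0.15111008, -0.81519178]), 'ft_torque': array([0.02760279, 0.03791911, 0.01179604]), 'grip_force': 0.0, 'opening': 85.45418124195439}
top [[-0.0, -0.99, 0.1, 421.66], [-1.0, 0.0, -0.0, -68.77], [0.0, -0.1, -0.99, 1460.64], [0.0, 0.0, 0.0, 1.0]] [[423.9169373598628, 0.0, 309.7629014222142], [0.0, 423.9169373598628, 201.82138596445074], [0.0, 0.0, 1.0]] -0.008960645721014014
scene [[-0.66, 0.57, -0.5, 1127.59], [0.75, 0.5, -0.42, 425.49], [0.01, -0.65, -0.76, 1043.0], [0.0, 0.0, 0.0, 1.0]] [[404.13438255581735, 0.0, 309.597359709199], [0.0, 404.13438255581735, 204.52328484757993], [0.0, 0.0, 1.0]] 0.020456178619424368
wrist [[0.44, -0.85, -0.29, 309.26], [-0.9, -0.42, -0.14, -432.45], [-0.0, 0.33, -0.94, 373.27], [0.0, 0.0, 0.0, 1.0]] [[343.04100859261433, 0.0, 318.42042494398964], [0.0, 343.04100859261433, 202.6978143791684], [0.0, 0.0, 1.0]] 0.003982235825033677
```

View pics/top0.png

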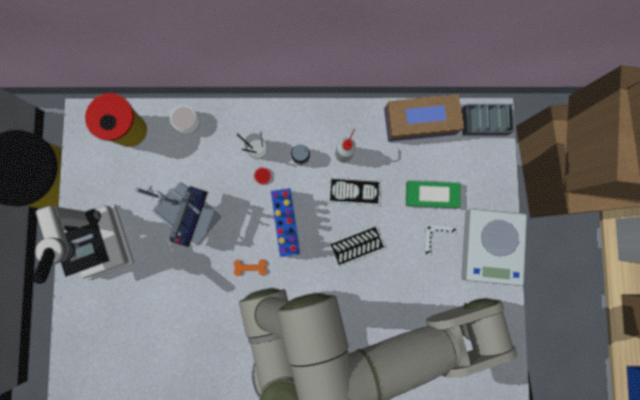

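View pics/scene0.png

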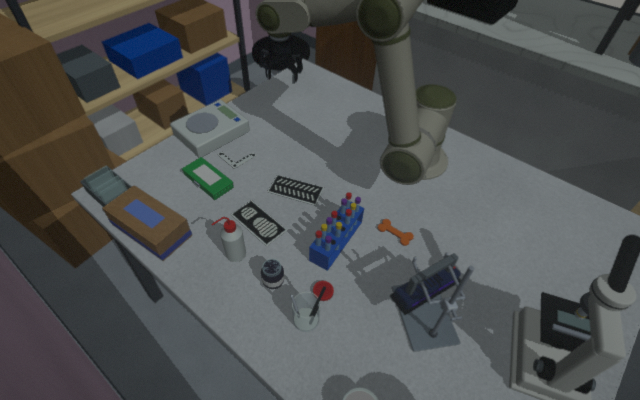

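View pics/wrist0.png

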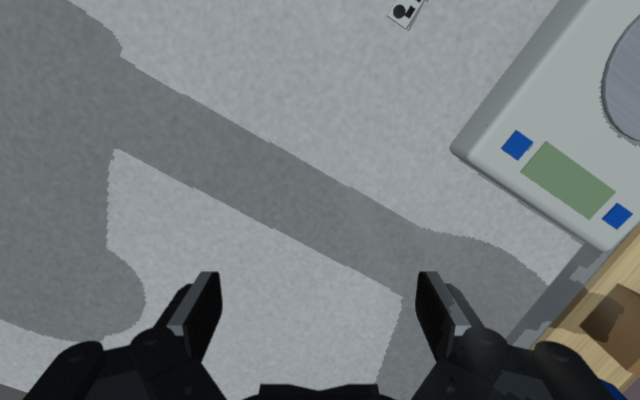

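```bash
python3 - <<'E'
from h import *
t=np.load('pics/top0.npy');s=np.load('pics/scene0.npy')
ct=cam('top');cs=cam('scene')
a=cv2.resize(t[165:265,125:235],None,fx=3.6,fy=5*.72,interpolation=3)
b=cv2.resize(s[245:360,380:490],None,fx=3.6,fy=3.6,interpolation=3)
h=max(a.shape[0],b.shape[0]);o=np.zeros((h,a.shape[1]+b.shape[1],3),np.uint8);o[:a.shape[0],:a.shape[1]]=a;o[:b.shape[0],a.shape[1]:]=b
cv2.imwrite('pics/crop.png',o)
# plates
for n,im,c,roi in[('shoe top',t,ct,(325,170,60,40)),('shoe scene',s,cs,(228,195,62,52)),('tyre top',t,ct,(325,220,65,50)),('rack top',t,ct,(265,180,40,82))]:
    x,y,w,hh=roi;r=im[y:y+hh,x:x+w].astype(int)
    m=(r.max(2)<60) if 'rack' not in n else ((r[...,0]-r[...,2])>50)
    m=cv2.morphologyEx(m.astype(np.uint8),cv2.MORPH_CLOSE,np.ones((7,7)))
    k=max(cv2.findContours(m,0,1)[0],key=cv2.contourArea).reshape(-1,2)+[x,y]
    z=75 if 'rack' in n else 6.5
    P=np.array([onz(c,p,z)[:2] for p in k],np.float32)
    print(n,len(k),cv2.minAreaRect(P),k.min(0),k.max(0))
    print(cv2.boxPoints(cv2.minAreaRect(P)).round().tolist())
E
```

```text
shoe top 156 ((612.9378051757812, -227.29898071289062), (159.38131713867188, 70.69125366210938), 86.17170715332031) [332 180] [377 202]
[[572.0, -304.0], [643.0, -309.0], [654.0, -150.0], [583.0, -145.0]]
shoe scene 101 ((613.2367553710938, -227.82797241210938), (168.0783233642578, 77.38396453857422), 86.20446014404297) [234 202] [283 242]
[[569.0, -309.0], [646.0, -314.0], [657.0, -147.0], [580.0, -141.0]]
tyre top 222 ((424.86383056640625, -232.66802978515625), (70.2151870727539, 161.06944274902344), 20.98650360107422) [332 228] [378 260]
[[363.0, -170.0], [421.0, -320.0], [486.0, -295.0], [429.0, -145.0]]
rack top 166 ((502.1094055175781, 9.509990692138672), (220.4027557373047, 67.79010009765625), 8.601762771606445) [271 188] [298 256]
[[388.0, 27.0], [398.0, -40.0], [616.0, -8.0], [606.0, 60.0]]
```

View pics/crop.png

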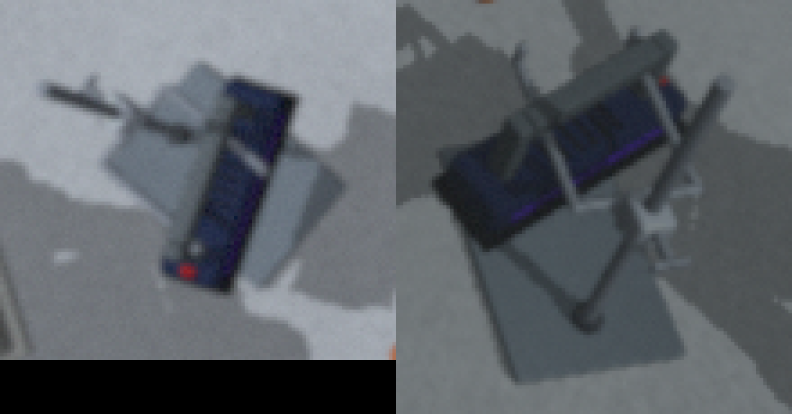

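```bash
python3 - <<'E'
from h import *
ct=cam('top');cs=cam('scene')
T=lambda u,v:(125+u/3.6-.4,165+v/3.6-.4)
S=lambda u,v:(380+(u-396)/3.6-.4,245+v/3.6-.4)
for n,c,f,pts,z in[('bar top',ct,T,[(237,88),(187,248)],195),('bar sc',cs,S,[(515,128),(665,45)],195),
 ('base top',ct,T,[(200,63),(345,185),(265,285),(105,160)],10),('base sc',cs,S,[(515,380),(685,350)],10),('rod bot',ct,T,[(180,132)],10),('rodtop',ct,T,[(45,90)],338),('rod bot s',cs,S,[(586,316)],10),('rod top s',cs,S,[(722,85)],338),('box top',ct,T,[(297,97),(230,292)],130),('stripe sc',cs,S,[(510,220),(672,127)],105)]:
    P=np.array([onz(c,f(*p),z)[:2] for p in pts]);print(n,P.round().tolist(),P.mean(0).round(), np.degrees(np.arctan2(*(P[-1]-P[0])[::-1])).round(1))
E
```

```text
bar top [[594.0, 287.0], [461.0, 325.0]] [528. 306.] 164.2
bar sc [[588.0, 295.0], [462.0, 339.0]] [525. 317.] 161.0
base top [[644.0, 375.0], [526.0, 234.0], [432.0, 308.0], [551.0, 463.0]] [538. 345.] 136.7
base sc [[647.0, 375.0], [546.0, 456.0]] [596. 416.] 141.3
rod bot [[577.0, 393.0]] [577. 393.] 0.0
rodtop [[574.0, 390.0]] [574. 390.] 0.0
rod bot s [[571.0, 389.0]] [571. 389.] 0.0
rod top s [[577.0, 390.0]] [577. 390.] 0.0
box top [[595.0, 252.0], [425.0, 307.0]] [510. 280.] 162.4
stripe sc [[596.0, 318.0], [453.0, 368.0]] [525. 343.] 160.8
```

Call:
move_arm(
  rows=[
    [0,0,-0.075,0,-1],
    [0,0,-0.075,0,-1],
    [0,0,-0.075,0,-1],
    [0.0727,-0.0677,0,0,-1],
    [0.0727,-0.0677,0,0,-1],
  ],
)

```text
time_s: 0.57
tcp_pos: [261.4, -396.2, 301.3]
eef_rot: [[0.897, 0.442, 0.001], [0.442, -0.897, -0.002], [-0.0, 0.002, -1.0]]
wrist_force: [0.9, -0.5, -0.7]
opening: 85.5
grip_force: 0.0
```

Call:
move_arm(
  rows=[
    [0.0727,-0.0677,0,0,-1],
    [0.0727,-0.0677,0,0,-1],
    [0.0727,-0.0677,0,0,-1],
    [0.0727,-0.0677,0,0,-1],
    [0.0727,-0.0677,0,0,-1],
  ],
)

```text
time_s: 0.98
tcp_pos: [331.5, -208.0, 300.4]
eef_rot: [[0.896, 0.444, 0.0], [0.444, -0.896, 0.0], [0.0, -0.0, -1.0]]
wrist_force: [0.9, -0.1, -0.4]
opening: 85.2
grip_force: 0.0
```

Call:
move_arm(
  rows=[
    [0.0727,-0.0677,0,0,-1],
    [0.0727,-0.0677,0,0,-1],
    [0.0727,-0.0677,0,0,-1],
    [0.0727,-0.0677,0,0,-1],
    [0.0727,-0.0677,0,0,-1],
  ],
)

```text
time_s: 1.4
tcp_pos: [401.6, -22.0, 300.6]
eef_rot: [[0.896, 0.445, 0.0], [0.445, -0.896, -0.0], [0.0, 0.0, -1.0]]
wrist_force: [0.2, -0.7, 0.0]
opening: 85.3
grip_force: 0.0
```

Call:
move_arm(
  rows=[
    [0.0727,-0.0677,0,0,-1],
    [0.0727,-0.0677,0,0,-1],
    [0.0727,-0.0677,0,0,-1],
    [0.0727,-0.0677,0,0,-1],
    [0,0,0,0,-1],
  ],
)

```text
time_s: 1.82
tcp_pos: [458.1, 129.8, 299.7]
eef_rot: [[0.893, 0.45, -0.001], [0.45, -0.893, 0.002], [-0.0, -0.002, -1.0]]
wrist_force: [-0.6, -0.1, 0.2]
opening: 85.6
grip_force: 0.0
```

Call:
move_arm(
  rows=[
    [0.0727,-0.0677,0,0,-1],
    [0.0727,-0.0677,0,0,-1],
    [0.0727,-0.0677,0,0,-1],
    [0.0727,-0.0677,0,0,-1],
    [0.0727,-0.0677,0,0,-1],
  ],
)

```text
time_s: 2.23
tcp_pos: [527.8, 312.3, 300.2]
eef_rot: [[0.896, 0.445, -0.0], [0.445, -0.896, -0.0], [-0.0, 0.0, -1.0]]
wrist_force: [0.7, -0.4, 0.5]
opening: 85.4
grip_force: 0.0
```

Call:
move_arm(
  rows=[
    [0,0,0,-0.0754,-1],
    [0,0,0,-0.0754,-1],
    [0,0,0,-0.0754,-1],
    [0,0,0,-0.0754,-1],
    [0,0,0,-0.0754,-1],
  ],
)

```text
time_s: 2.65
tcp_pos: [527.6, 310.4, 300.1]
eef_rot: [[0.49, 0.872, -0.001], [0.872, -0.49, -0.0], [-0.001, -0.001, -1.0]]
wrist_force: [-0.1, -0.1, 0.7]
opening: 85.4
grip_force: 0.0
```

Call:
move_arm(
  rows=[
    [0,0,0,-0.0754,-1],
    [0,0,0,-0.0754,-1],
    [0,0,0,-0.0754,-1],
    [0,0,0,-0.0754,-1],
    [0,0,0,-0.0754,-1],
  ],
)

```text
time_s: 3.07
tcp_pos: [527.6, 310.3, 300.2]
eef_rot: [[-0.08, 0.997, -0.001], [0.997, 0.08, -0.0], [-0.0, -0.001, -1.0]]
wrist_force: [-0.4, 0.0, -0.2]
opening: 85.5
grip_force: 0.0
```

Call:
move_arm(
  rows=[
    [0,0,0,-0.0754,-1],
    [0,0,0,-0.0754,-1],
    [0,0,0,-0.0754,-1],
    [0,0,0,-0.0754,-1],
    [0,0,0,-0.0754,-1],
  ],
)

```text
time_s: 3.48
tcp_pos: [527.6, 310.3, 300.2]
eef_rot: [[-0.623, 0.782, -0.001], [0.782, 0.623, -0.0], [0.0, -0.001, -1.0]]
wrist_force: [0.4, 0.2, -0.4]
opening: 85.2
grip_force: 0.0
```

Call:
move_arm(
  rows=[
    [0,0,0,-0.0754,-1],
    [0,0,0,-0.0754,-1],
    [0,0,0,-0.0754,-1],
    [0,0,0,-0.0754,-1],
    [0,0,0,-0.0754,-1],
  ],
)

```text
time_s: 3.9
tcp_pos: [527.6, 310.3, 300.2]
eef_rot: [[-0.953, 0.302, -0.001], [0.302, 0.953, -0.0], [0.0, -0.0, -1.0]]
wrist_force: [0.6, 0.5, 0.4]
opening: 85.4
grip_force: 0.0
```

Call:
move_arm(
  rows=[
    [0,0,0,0,-1],
    [0,0,0,0,-1],
    [0,0,0,0,-1],
  ],
)

```text
time_s: 4.15
tcp_pos: [527.6, 310.5, 300.4]
eef_rot: [[-0.951, 0.31, -0.0], [0.31, 0.951, -0.0], [0.0, -0.0, -1.0]]
wrist_force: [-0.5, 0.4, -0.3]
opening: 85.7
grip_force: 0.0
```

```bash
python3 - <<'E'
from h import *
st=get_state();im=grab_frame('wrist');np.save('pics/w1.npy',im);np.save('pics/w1st.npy',st,allow_pickle=True)
cv2.imwrite('pics/w1.png',im)
c=cam('wrist',st)
print(st['tcp_pos'],np.degrees(st['q']).round(1))
E
```

```text
[527.57342637 310.49321759 300.38257531] [ 19.5  27.4  59.1  -0.   93.5 -52.4]
```

View pics/w1.png

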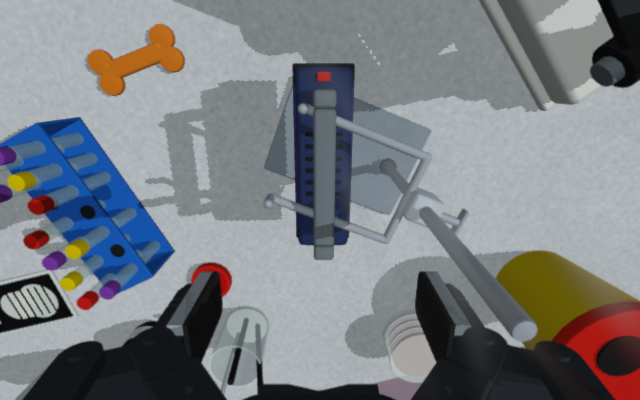

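```bash
python3 - <<'E'
from h import *
st=np.load('pics/w1st.npy',allow_pickle=True).item();c=cam('wrist',st)
im=np.load('pics/w1.npy')
R=np.array(st['eef_rot']);t=np.array(st['tcp_pos'])
def P(uv,z): return onz(c,uv,z)
g=cv2.cvtColor(im,6).astype(int)
for r in(100,130,150,220,235): print(r,g[r,290:362].tolist()[::2])
for n,a,b,z in[('bar',(324.5,90),(323.5,259),195),('tips',(303,108),(270,201),191),('far',(430,155),(387,240),171),('box',(293,65),(354,65),130)]:
    p,q=P(a,z),P(b,z);m=(p+q)/2;d=p-q
    print(n,p.round(1),q.round(1),'mid',m.round(1),np.degrees(np.arctan2(d[1],d[0])).round(1),np.linalg.norm(d).round(1),'tool',(R.T@(m-t)).round(1))
E
```

```text
100 [128, 119, 30, 27, 30, 33, 36, 37, 38, 39, 41, 46, 75, 98, 104, 105, 106, 106, 108, 108, 108, 108, 105, 77, 61, 63, 63, 64, 64, 62, 59, 63, 90, 91, 88, 92]
130 [128, 127, 50, 23, 30, 31, 33, 33, 35, 35, 34, 40, 72, 98, 105, 106, 106, 105, 106, 106, 107, 107, 104, 64, 56, 55, 55, 56, 61, 82, 105, 122, 132, 142, 145, 148]
150 [129, 129, 78, 32, 30, 38, 46, 46, 46, 45, 46, 47, 71, 98, 104, 104, 105, 105, 106, 106, 107, 107, 102, 62, 60, 58, 57, 50, 46, 41, 41, 125, 129, 129, 129, 129]
220 [175, 174, 171, 70, 26, 28, 29, 32, 31, 31, 30, 34, 67, 96, 103, 104, 105, 105, 106, 107, 108, 105, 94, 105, 101, 94, 83, 72, 58, 66, 173, 176, 173, 171, 168, 170]
235 [175, 175, 174, 85, 22, 30, 38, 44, 43, 41, 40, 44, 65, 72, 74, 75, 74, 75, 75, 75, 78, 64, 46, 47, 48, 48, 49, 47, 46, 77, 179, 179, 175, 175, 171, 166]
bar [452.7 340.1 195. ] [586.9 296.2 195. ] mid [519.8 318.2 195. ] 161.9 141.2 tool [  9.8   4.9 105.4]
tips [460.1 320.5 191. ] [522.9 269.6 191. ] mid [491.5 295.  191. ] 141.0 80.8 tool [ 29.5 -25.9 109.4]
far [532.1 410.6 171. ] [598.9 355.4 171. ] mid [565.5 383.  171. ] 140.4 86.6 tool [-13.6  80.7 129.4]
box [424.9 320.4 130. ] [442.  372.8 130. ] mid [433.4 346.6 130. ] -108.1 55.1 tool [100.6   5.1 170.4]
```

Call:
move_arm(
  rows=[
    [0.0395,0.012,0,0,0],
    [0,0,0.075,0,0],
    [0,0,0.075,0,0],
    [0,0,0.03,0,0],
    [0,0,0,0,0],
  ],
)

```text
time_s: 4.62
tcp_pos: [512.8, 319.6, 225.3]
eef_rot: [[-0.951, 0.309, -0.006], [0.309, 0.951, -0.002], [0.005, -0.004, -1.0]]
wrist_force: [0.3, -0.3, 0.3]
opening: 42.6
grip_force: 0.0
```

Call:
move_arm(
  rows=[
    [0,0,0,0,0],
    [0,0,0,0,0],
    [0,0,0,0,0],
  ],
)

```text
time_s: 4.87
tcp_pos: [514.6, 320.3, 230.0]
eef_rot: [[-0.952, 0.308, 0.002], [0.308, 0.952, 0.001], [-0.002, 0.002, -1.0]]
wrist_force: [-0.1, -0.3, 1.2]
opening: 42.6
grip_force: 0.0
```

```bash
python3 - <<'E'
from h import *
st=get_state();im=grab_frame('wrist');print(st['opening'],st['tcp_pos'])
c=cam('wrist',st);R=np.array(st['eef_rot']);t=np.array(st['tcp_pos'])
np.save('pics/w2.npy',im);np.save('pics/w2st.npy',st,allow_pickle=True)
cv2.imwrite('pics/w2.png',im)
E
```

```text
42.617690533142856 [514.55198933 320.25145363 230.0463953 ]
```

View pics/w2.png

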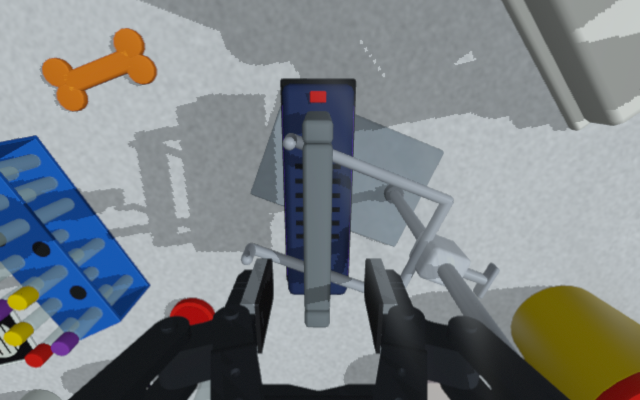

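```bash
python3 - <<'E'
from h import *
st=np.load('pics/w2st.npy',allow_pickle=True).item();c=cam('wrist',st)
R=np.array(st['eef_rot']);t=np.array(st['tcp_pos'])
p,q=onz(c,(317.5,122),195),onz(c,(317,326),195);print(R.T@(p-t),R.T@(q-t),R.T@((p+q)/2-t),(p+q)/2)
E
```

```text
[64.45524536 -0.26682039 34.91309807] [-75.35957258  -0.74486271  35.20076097] [-5.45216361 -0.50584155 35.05692952] [519.67095474 318.12621469 195.        ]
```

Call:
move_arm(
  rows=[
    [0,-0.001,0.06,0,0],
    [0,0,0.06,0,0],
    [0,0,0.04,0,0],
    [0,0,0,0,0],
    [0,0,0,0,0],
  ],
)

```text
time_s: 5.33
tcp_pos: [514.1, 319.7, 165.1]
eef_rot: [[-0.952, 0.307, 0.0], [0.307, 0.952, 0.0], [-0.0, 0.0, -1.0]]
wrist_force: [-0.2, 0.2, 1.0]
opening: 43.0
grip_force: 0.0
```

Call:
move_arm(
  rows=[
    [0,0,0,0,0],
    [0,0,0,0,1],
    [0,0,0,0,1],
    [0,0,0,0,1],
    [0,0,0,0,1],
  ],
)

```text
time_s: 5.75
tcp_pos: [514.4, 320.1, 165.9]
eef_rot: [[-0.952, 0.307, 0.002], [0.307, 0.952, 0.001], [-0.002, 0.002, -1.0]]
wrist_force: [-1.9, 2.3, 6.9]
opening: 16.2
grip_force: 59.5
```

Call:
move_arm(
  rows=[
    [0,0,0,0,1],
    [0,0,0,0,1],
    [0,0,0,0,1],
    [0,0,0,0,1],
    [0,0,0,0,1],
  ],
)

```text
time_s: 6.17
tcp_pos: [514.4, 320.1, 165.9]
eef_rot: [[-0.952, 0.307, 0.002], [0.307, 0.952, 0.001], [-0.002, 0.002, -1.0]]
wrist_force: [-0.6, 0.3, 6.3]
opening: 16.0
grip_force: 59.4
```

Call:
move_arm(
  rows=[
    [0,0,-0.02,0,1],
    [0,0,-0.02,0,1],
    [0,0,-0.026,0,1],
    [0,0,0,0,1],
    [0.014,0.0054,0,0,1],
  ],
)

```text
time_s: 6.58
tcp_pos: [509.9, 323.1, 191.5]
eef_rot: [[-0.951, 0.308, 0.001], [0.308, 0.951, 0.0], [-0.001, 0.001, -1.0]]
wrist_force: [-0.7, -1.4, -4.7]
opening: 15.9
grip_force: 59.0
```

Call:
move_arm(
  rows=[
    [0,0,0,0,1],
    [0,0,0,0,1],
    [0,0,0,0,1],
  ],
)

```text
time_s: 6.83
tcp_pos: [509.0, 323.5, 190.4]
eef_rot: [[-0.952, 0.307, -0.001], [0.307, 0.952, -0.0], [0.001, -0.001, -1.0]]
wrist_force: [-0.0, -0.3, -4.0]
opening: 16.0
grip_force: 59.0
```

```bash
python3 - <<'E'
from h import *
st=get_state();w=grab_frame('wrist');s=grab_frame('scene')
b=cv2.resize(s[230:350,370:490],None,fx=3.3,fy=3.3,interpolation=3)
o=np.zeros((400,800,3),np.uint8);o[:,:400]=w[:,140:540];o[:396,400:796]=b
cv2.imwrite('pics/w3.png',o);print(st['tcp_pos'],st['opening'],st['wrist_force'])
E
```

```text
[508.96224764 323.48222725 190.44426376] 16.009028579518027 [-0.03489467 -0.27016532 -3.97351902]
```

View pics/w3.png

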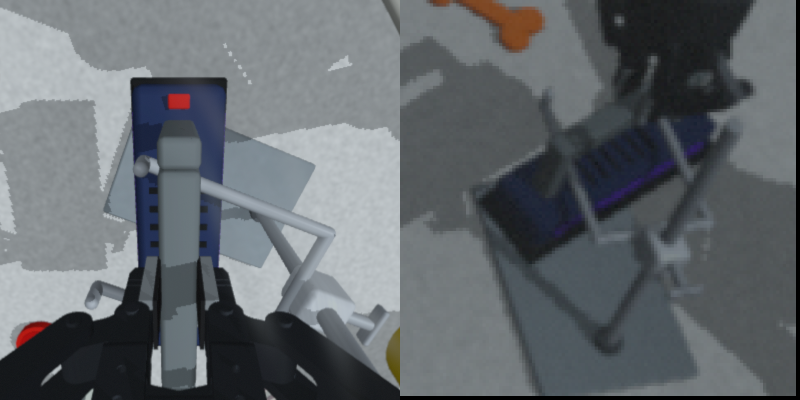

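Call:
move_arm(
  rows=[
    [0.009,-0.0233,-0.002,0,1],
    [0.018,-0.0467,0,0,1],
    [0.018,-0.0467,0,0,1],
    [0.018,-0.0467,0,0,1],
    [0.018,-0.0467,0,0,1],
  ],
)

```text
time_s: 7.35
tcp_pos: [451.9, 252.7, 191.5]
eef_rot: [[-0.952, 0.307, -0.0], [0.307, 0.952, -0.0], [0.0, -0.0, -1.0]]
wrist_force: [-0.9, -0.2, -3.0]
opening: 16.3
grip_force: 59.0
```

Call:
move_arm(
  rows=[
    [0.018,-0.0467,0,0,1],
    [0.018,-0.0467,0,0,1],
    [0,0,0,0,1],
    [0,0,0,0,1],
    [0,0,0,0,1],
  ],
)

```text
time_s: 7.77
tcp_pos: [427.8, 222.5, 191.9]
eef_rot: [[-0.952, 0.307, 0.001], [0.307, 0.952, 0.0], [-0.001, 0.001, -1.0]]
wrist_force: [0.3, 0.3, -3.8]
opening: 16.1
grip_force: 59.1
```

Call:
move_arm(
  rows=[
    [0,0,-0.05,0,1],
    [0,0,-0.075,0,1],
    [0,0,-0.075,0,1],
    [0,0,-0.05,0,1],
    [0,0,0,0,1],
  ],
)

```text
time_s: 8.18
tcp_pos: [429.1, 223.2, 295.6]
eef_rot: [[-0.952, 0.306, 0.007], [0.306, 0.952, 0.002], [-0.006, 0.004, -1.0]]
wrist_force: [0.0, -0.2, -3.4]
opening: 15.6
grip_force: 59.3
```

Call:
move_arm(
  rows=[
    [0,0,0,0.0703,1],
    [0,0,0,0.0703,1],
    [0,0,0,0.0703,1],
    [0,0,0,0.0703,1],
    [0,0,0,0.0703,1],
  ],
)

```text
time_s: 8.6
tcp_pos: [427.4, 222.6, 290.0]
eef_rot: [[-0.645, 0.764, -0.002], [0.764, 0.645, -0.0], [0.001, -0.002, -1.0]]
wrist_force: [0.6, -0.5, -3.4]
opening: 15.8
grip_force: 59.3
```

Call:
move_arm(
  rows=[
    [0,0,0,0.0703,1],
    [0,0,0,0.0703,1],
    [0,0,0,0.0703,1],
    [0,0,0,0.0703,1],
    [0,0,0,0.0703,1],
  ],
)

```text
time_s: 9.02
tcp_pos: [427.4, 222.6, 290.1]
eef_rot: [[-0.149, 0.989, -0.002], [0.989, 0.149, -0.0], [-0.0, -0.002, -1.0]]
wrist_force: [0.4, -0.2, -2.9]
opening: 16.0
grip_force: 59.3
```

Call:
move_arm(
  rows=[
    [0,0,0,0.0703,1],
    [0,0,0,0.0703,1],
    [0,0,0,0,1],
    [0,0,0,0,1],
  ],
)

```text
time_s: 9.35
tcp_pos: [427.4, 222.5, 290.6]
eef_rot: [[0.063, 0.998, -0.002], [0.998, -0.063, -0.0], [-0.0, -0.002, -1.0]]
wrist_force: [0.2, -0.3, -3.1]
opening: 15.9
grip_force: 59.3
```

Call:
move_arm(
  rows=[
    [-0.0674,0.0334,0,0,1],
    [-0.0674,0.0334,0,0,1],
    [-0.0674,0.0334,0,0,1],
    [-0.0674,0.0334,0,0,1],
    [-0.0674,0.0334,0,0,1],
  ],
)

```text
time_s: 9.77
tcp_pos: [485.5, 82.1, 291.1]
eef_rot: [[0.062, 0.998, -0.001], [0.998, -0.062, 0.0], [0.0, -0.001, -1.0]]
wrist_force: [1.1, 0.3, -4.0]
opening: 16.0
grip_force: 59.3
```

Call:
move_arm(
  rows=[
    [-0.0674,0.0334,0,0,1],
    [-0.0674,0.0334,0,0,1],
    [-0.0674,0.0334,0,0,1],
    [-0.0674,0.0334,0,0,1],
    [-0.0674,0.0334,0,0,1],
  ],
)

```text
time_s: 10.18
tcp_pos: [543.3, -56.9, 291.0]
eef_rot: [[0.063, 0.998, -0.001], [0.998, -0.063, 0.0], [0.0, -0.001, -1.0]]
wrist_force: [-0.1, -0.0, -3.0]
opening: 16.1
grip_force: 59.3
```

Call:
move_arm(
  rows=[
    [-0.0674,0.0334,0,0,1],
    [-0.0674,0.0334,0,0,1],
    [-0.0674,0.0334,0,0,1],
    [-0.0674,0.0334,0,0,1],
    [0,0,0,0,1],
  ],
)

```text
time_s: 10.6
tcp_pos: [589.8, -171.5, 289.3]
eef_rot: [[0.067, 0.998, -0.002], [0.998, -0.067, -0.001], [-0.001, -0.002, -1.0]]
wrist_force: [-0.4, 1.2, -3.8]
opening: 15.8
grip_force: 59.3
```

Call:
move_arm(
  rows=[
    [0,0,0,0,1],
    [0,0,0,0,1],
    [0,0,0,0,1],
  ],
)

```text
time_s: 10.85
tcp_pos: [588.9, -165.7, 291.7]
eef_rot: [[0.064, 0.998, -0.0], [0.998, -0.064, 0.0], [0.0, -0.0, -1.0]]
wrist_force: [0.9, 0.5, -3.4]
opening: 15.5
grip_force: 59.3
```

Call:
move_arm(
  rows=[
    [-0.0685,0.035,0,0,1],
    [-0.0685,0.035,0,0,1],
    [0,0,0,0,1],
    [0,0,0,0,1],
    [0,0,0,0,1],
  ],
)

```text
time_s: 11.27
tcp_pos: [613.3, -222.2, 291.8]
eef_rot: [[0.065, 0.998, 0.0], [0.998, -0.065, 0.0], [0.0, 0.0, -1.0]]
wrist_force: [-0.2, -1.0, -3.4]
opening: 15.9
grip_force: 59.4
```

```bash
python3 - <<'E'
from h import *
st=get_state();print(st['tcp_pos'],st['eef_rot'][0])
ct=cam('top');cs=cam('scene')
print('bottle cap',onz(ct,(347,145),150),onz(cs,(229,226),150),'base',onz(ct,(345,153),60),'scene base',onz(cs,(235,256),5))
s=grab_frame('scene');w=grab_frame('wrist')
o=np.zeros((400,800,3),np.uint8);o[:,:480]=cv2.resize(s[150:290,170:338],(480,400),interpolation=3);o[:,480:]=cv2.resize(w,(320,200))[np.r_[0:200,0:200]]
cv2.imwrite('pics/s4.png',o)
E
```

```text
[ 613.29707562 -222.23611367  291.84583872] [6.48067524e-02 9.97897830e-01 7.78262872e-05]
bottle cap [ 739.77051849 -190.14904674  150.        ] [ 749.7474643  -185.30871571  150.        ] base [ 734.16362722 -191.43496189   60.        ] scene base [ 753.19984511 -184.24511034    5.        ]
```

View pics/s4.png

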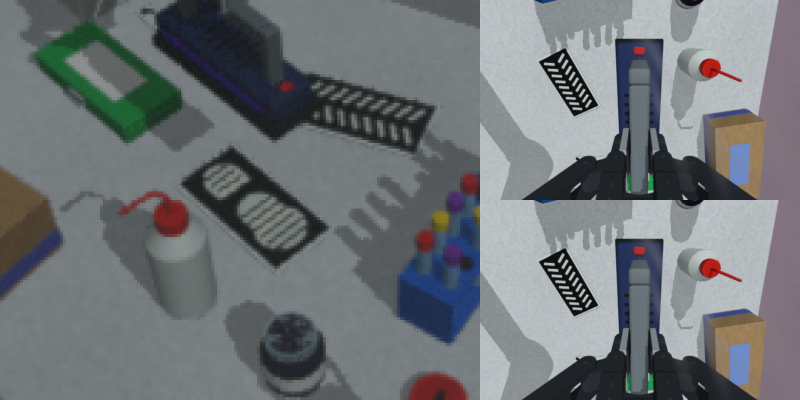

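Call:
move_arm(
  rows=[
    [0,0,0.06,0,1],
    [0,0,0.075,0,1],
    [0,0,0.075,0,1],
    [0,0,0.075,0,1],
    [0,0,0.06,0,1],
  ],
)

```text
time_s: 11.78
tcp_pos: [612.7, -221.9, 152.0]
eef_rot: [[0.065, 0.998, -0.001], [0.998, -0.065, 0.001], [0.001, -0.001, -1.0]]
wrist_force: [-0.2, -0.3, -2.9]
opening: 16.0
grip_force: 59.4
```

Call:
move_arm(
  rows=[
    [0,0,0,0,1],
    [0,0,0,0,1],
    [0,0,0,0,1],
    [0,0,0,0,1],
  ],
)

```text
time_s: 12.12
tcp_pos: [614.2, -223.5, 156.3]
eef_rot: [[0.066, 0.998, 0.004], [0.998, -0.066, -0.002], [-0.002, 0.004, -1.0]]
wrist_force: [-0.6, -1.0, -3.7]
opening: 15.8
grip_force: 59.5
```

```bash
python3 - <<'E'
from h import *
st=get_state();t=np.array(st['tcp_pos']);R=np.array(st['eef_rot']);print(t,R[0],st['wrist_force'])
s=grab_frame('scene');c=cam('scene')
zw=t[2]-81
o=cv2.resize(s[150:270,200:320],None,fx=5,fy=5,interpolation=3)
# overlay: expected window corners (green), plate corners (red)
cen=t-5.4*R[:,0]
def box(cn,u,v,L,W,z,col):
    p=[cn[:2]+a*L/2*u+b*W/2*v for a,b in((1,1),(1,-1),(-1,-1),(-1,1))]
    q=np.array([(np.array(proj(c,[*k,z]))-[200,150]+.5)*5 for k in p]).astype(int);cv2.polylines(o,[q],True,col,1)
u=R[:2,0];v=R[:2,1]
box(cen,u,v,190,62,zw,(0,255,0));box(cen,u,v,190,62,zw+45,(0,255,0))
u=np.array([.068,.998]);v=np.array([.998,-.068]);box(np.array([613,-227.5]),u,v,180,90,6.5,(0,0,255))
cv2.imwrite('pics/s5.png',o)
E
```

```text
[ 614.18839926 -223.49639763  156.31840809] [0.06596814 0.99781515 0.00362274] [-0.64833225 -1.04589955 -3.69315663]
```

View pics/s5.png

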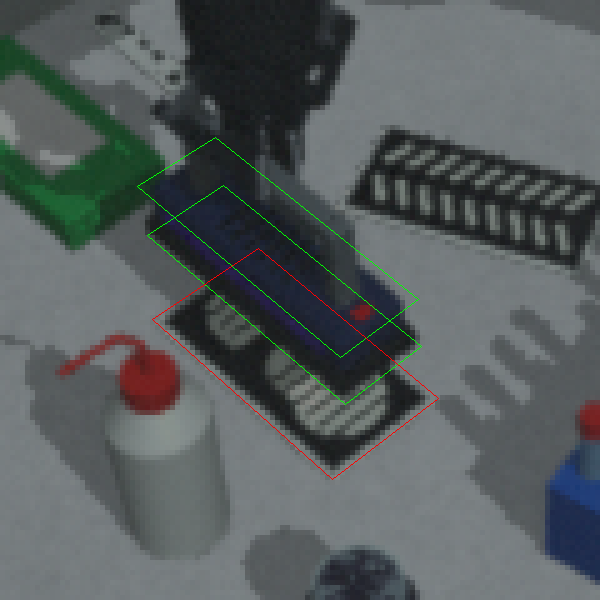

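Call:
move_arm(
  rows=[
    [0.0035,-0.002,0.025,0,1],
    [0,0,0.025,0,1],
    [0,0,0.025,0,1],
    [0,0,0.02,0,1],
    [0,0,0,0,1],
  ],
)

```text
time_s: 12.58
tcp_pos: [611.6, -221.2, 112.9]
eef_rot: [[0.066, 0.998, -0.004], [0.998, -0.066, 0.002], [0.002, -0.004, -1.0]]
wrist_force: [-0.4, 0.5, -2.8]
opening: 15.7
grip_force: 59.4
```

Call:
move_arm(
  rows=[
    [0,0,0,0,1],
    [0,0,0,0,1],
    [0,0,0,0,1],
    [0,0,0,0,1],
    [0,0,0,0,1],
  ],
)

```text
time_s: 13.0
tcp_pos: [612.7, -221.9, 116.1]
eef_rot: [[0.066, 0.998, 0.001], [0.998, -0.066, -0.0], [-0.0, 0.001, -1.0]]
wrist_force: [-0.6, -0.3, -3.3]
opening: 15.6
grip_force: 59.4
```

Call:
move_arm(
  rows=[
    [0,0,0,0,1],
    [0,0,0,0,1],
    [0,0,0,0,1],
    [0,0,0,0,1],
    [0,0,0,0,1],
  ],
)

```text
time_s: 13.42
tcp_pos: [612.6, -221.8, 115.7]
eef_rot: [[0.066, 0.998, 0.0], [0.998, -0.066, -0.0], [-0.0, 0.0, -1.0]]
wrist_force: [-0.5, 1.4, -2.9]
opening: 15.9
grip_force: 59.4
```

Call:
move_arm(
  rows=[
    [0,0.002,0.007,0,1],
    [0,0,0,0,1],
    [0,0,0,0,1],
    [0,0,0,0,1],
    [0,0,0,0,1],
  ],
)

```text
time_s: 13.83
tcp_pos: [613.4, -221.8, 112.9]
eef_rot: [[0.066, 0.998, 0.0], [0.998, -0.066, -0.0], [-0.0, 0.0, -1.0]]
wrist_force: [-0.3, 0.5, -3.4]
opening: 15.9
grip_force: 59.4
```

Call:
move_arm(
  rows=[
    [0,0,0,0,1],
    [0,0,0,0,1],
    [0,0,0,0,1],
    [0,0,0,0,1],
    [0,0,0,0,1],
  ],
)

```text
time_s: 14.25
tcp_pos: [613.4, -221.9, 112.9]
eef_rot: [[0.066, 0.998, 0.0], [0.998, -0.066, -0.0], [-0.0, 0.0, -1.0]]
wrist_force: [0.2, -0.4, -4.0]
opening: 15.8
grip_force: 59.4
```

```bash
python3 - <<'E'
from h import *
st=get_state();t=np.array(st['tcp_pos']);R=np.array(st['eef_rot']);print(t,R[0],st['wrist_force'],abs(st['joint_vel']).max())
s=grab_frame('scene');c=cam('scene')
zw=t[2]-81
o=cv2.resize(s[170:260,210:310],None,fx=6,fy=6,interpolation=3)
cen=t-5.4*R[:,0]
def box(cn,u,v,L,W,z,col):
    p=[cn[:2]+a*L/2*u+b*W/2*v for a,b in((1,1),(1,-1),(-1,-1),(-1,1))]
    q=np.array([(np.array(proj(c,[*k,z]))-[210,170]+.5)*6 for k in p]).astype(int);cv2.polylines(o,[q],True,col,1)
u=R[:2,0];v=R[:2,1]
box(cen,u,v,190,62,zw,(0,255,0))
u=np.array([.068,.998]);v=np.array([.998,-.068]);box(np.array([613,-227.5]),u,v,180,90,6.5,(0,0,255))
cv2.imwrite('pics/s6.png',o)
E
```

```text
[ 613.37789941 -221.85864514  112.91343993] [6.63395989e-02 9.97797102e-01 1.36441413e-05] [ 0.2089305  -0.36766534 -4.01893223] 0.0013043287320727334
```

View pics/s6.png

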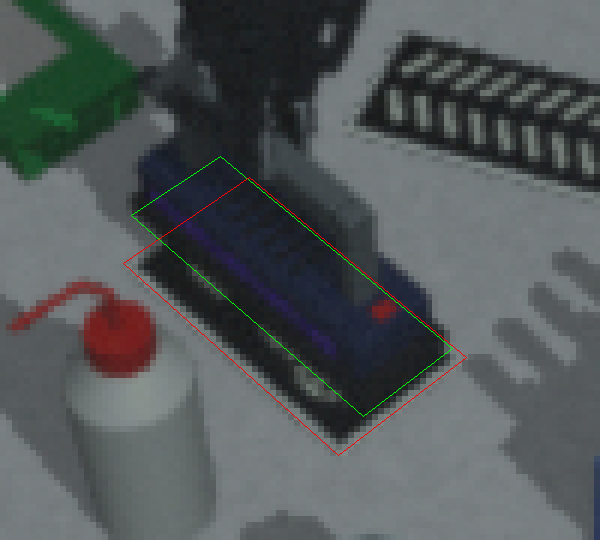

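The last picture shows the lamp level, with its underside edges on the predicted outline (corners about (133,215), (363,415) and (450,350)). It is centred over the shoe plate and clear of it. Handing in.

```bash
python3 -c "
from station import job
print(job.hand_in())"
```

```text
the job is handed in; nothing more can be done
None
```

I handed the job in with the gripper holding the UV lamp still and level, about 25 mm above the shoe-print plate. By my measurements it is centred and lined up with the plate to within a few millimetres; the hand-in returned no verdict.

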